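# Set the drilling jig's carriage against its marked stop

## Robot

A 7-joint arm with a two-finger parallel gripper is mounted at the origin on the work surface. World frame = base frame: x ahead of the robot, y to its left, z up, the work surface at z = 0. Lengths are in mm, angles in rad, forces in N, time in s.
With the tool pointing down it reaches from about 425 to 925 mm from the base axis. Payload 6.8 kg.
Tool frame: the origin (TCP) lies at the very end of the fingers, on their centre line; the grasp point (between the pads) lies 19 mm behind it (grip_point_offset is the distance from the TCP to the grasp point, in mm); x points along the fingers, y is the direction in which the jaws open and shut, and the axes are right-handed (so a half turn about x gives the same grasp; the last joint's range is limited). The gripper opens to 85 mm and grips with 20 to 120 N. Pads are 22 mm wide; open, the fingers measure 114 mm over their backs; the gripper's body (76 mm by 85 mm) begins 54 mm behind the grasp point. The pads swing forward as they close: fully open they stand 13 mm farther back than shut.
Start: joints at [-1.353, 0.477, 0.022, 1.555, -0.011, 1.109, -0.083], TCP at [216.042, 639.51, 231.308] pointing down, gripper open.
Joint ranges: [-2.96, 2.96], [-0.34, 2.1], [-1.41, 1.46], [0.24, 2.44], [-1.37, 4.51], [0.17, 1.92], [-2.96, 2.96]. Speed limits (rad/s): [2.39, 2.39, 3.14, 3.14, 3.14, 3.14, 3.14].

## Interface

Orientations are given as a unit quaternion [x, y, z, w].
In Python, from rig import * gives the robot as it stands.
- The arm moves only by the tool move_arm, never from a script. Its arguments are lists of equal length, an entry for each row: "travel": the shift along the tool's x, y, z in units of 40 mm (1.0 is 40 mm), a list of three; "rot": the turn, a rotation vector about the tool's x, y, z in units of 5 degrees (1.0 is 5 degrees), a list of three. In form: {"travel": [[dx, dy, dz], ...], "rot": [[rx, ry, rz], ...]}. A call has exactly 10 rows; each row shifts and turns the commanded pose from where the row before left it, along the tool's axes as they then stand; what a row does not reach is not made up. A row lasts 1/10 s, in which the tool goes at most 50 mm and 8.59 degrees, less where a joint would pass 70% of its speed; a pose out of reach is approached as far as the arm can. A call is refused whole if a number of a shift passes 1 or a number of a turn 1, either way. A call with a gripper value outside its range is refused whole. "hand" is the opening, from 0 (shut) to 1 (fully open), set as the call begins (left out, the last holds). The fingers move at their own pace and stop on an object; "grip_force" is the grip in N (left out, the last holds). Time passes only in rows, so rows that do not move let the fingers close, or fill a call up. It gives the time, the measured TCP pose, the force and the opening at its end, in the units of the state.
- observe(): the state, without advancing time (a new reading comes with each control period).
- read_camera(name): name is "scene" or "top" or "wrist"; returns (picture, depth): 480x640x3 uint8, red, green, blue; 480x640 float32, mm along the optical axis (not along the pixel's ray), 0 where there is no reading.
- calibration(name): a dict with "mtx" (3x3 intrinsics, pixels), "rvec" (rotation vector, rad) and "tvec" (3), from world to camera coordinates, as OpenCV has them; the wrist camera has in their place "hand_eye" (4x4, takes a point from camera to tool coordinates, whose origin is the TCP and whose axes are the tool frame's). Camera axes: x right, y down, z forward; pixel columns grow to the right and rows downward; lengths in mm; the calibration is good to about 2 mm. The wrist camera is an equidistant fisheye: a pixel r from the principal point sees the ray r / f radians off the axis. A picture is of the moment at which its call begins: read the wrist's pose just before it. calibration takes no time and is no camera call.
- finish_job(): hands the job in, once; it reports no verdict.
The state is a dict: "time_s": time; "joints": joint angles; "joint_vel": joint speeds; "joint_torque": joint torques, N m; "eef_pos": TCP position; "eef_rot": TCP orientation; "ft_force": force on the tool from outside, world axes, zero at the start; "moment": the same for the moment, N m; "gripper_width": finger opening in mm.
Only numpy, scipy, OpenCV 4.12 (cv2) and the standard library are available. Lean on these libraries where they do the work, as an engineer would, in place of code of your own. Each camera call takes 0.05 s, during which the arm holds its last target. There are 200 camera calls.

## Task

Set up the handle-drilling jig that is screwed on the oak door blank: with the fingertips press down the black pad in the middle of the sliding carriage to free its brake and, keeping it pressed, push the carriage along the rail until it butts against the stop that carries the upright ball-topped pin. Then let the pad spring back up, so that the carriage stays there. Do not force the carriage along while the pad is up, do not pinch its raised shoulders, and leave the samples and the other things lying about alone.

Things in the scene. Friction and masses are not known exactly. Their poses are not given: they have to be found in the camera images.
- jig: Oak door blank (320 x 540 mm, top 20 mm above the table) with an aluminium rail 440 mm long screwed on it, all fixed to the table. Origin: on the table (z=0) under the rail's middle. Its y axis runs along the rail, z up, x across the rail, roughly away from the robot. The rail's top is 40 mm above the table and has scale ticks.
- carriage_mid (a point): Middle of the aluminium carriage, on its deck, 50 mm above the table, on the rail's centre line. Carriage: 110 mm along the rail, 70 mm across, with a drill plate jutting to 80 mm on the -x side (top at 50 mm). A fixed raised shoulder at each end (30 mm along, 70 mm across, top at 66 mm); between them a 50 mm long pocket, open at the sides, with the pad. About 0.3 kg.
- carriage (a joint): Position of the carriage's middle along the rail (m), measured from the jig's origin along the jig's +y. While the pad is up, a spring brake under the rail holds the carriage by friction (about 9 to 14 N); with the pad down it slides with about 1 N.
- pad_top (a point): Centre of the top of the black ribbed release pad, in the pocket in the middle of the carriage: 56 mm across the rail, 46 mm along it, 2 mm from each shoulder. Its top is 58 mm above the table when up (8 mm below the shoulders). It moves with the carriage.
- pad (a joint): How far the pad is pressed down (m): 0 = up, brake on; 0.005 = fully down, hard limit. It starts to move at about 9 N and is fully down at about 12.5 N; the brake is free from 1 mm down. Let go, it springs back up and the carriage is held where it is.
- pin_stop: The marked stop: aluminium block fixed on the rail near one end, 20 mm along the rail, 66 mm across, top 60 mm above the table, carrying an upright steel pin with a 26 mm ball (its top 106 mm above the table). Origin: centre of the block's underside, 34 mm above the table, on the rail's centre line; axes as the jig. The carriage butts when carriage_mid is 65 mm from it along the rail.
- plain_stop: The other stop: the same block without pin, near the other end of the rail, origin alike. Which end has which stop varies.
- bar_pull: Bystander, loose: black bow-shaped cabinet pull, 138 mm long, 40 mm wide, 10 mm thick, lying flat on the door blank, on the -x side of the rail. Origin: centre of its underside.
- knob_sample: Bystander, loose: brass cabinet knob, 32 mm diameter, 29 mm tall, standing on the door blank on the +x side of the rail. Origin: centre of its underside.
- stone_sample: Bystander, loose: marble sample chip, 50 x 90 x 12 mm, lying on the door blank on the +x side of the rail. Origin: centre of its underside.
- mug: Bystander, loose: white mug, 80 mm diameter, 90 mm tall, on the table left of the door blank. Origin: centre of its underside.
- tumbler: Bystander, loose: drinking glass, 72 mm diameter, 110 mm tall, on the table left of the door blank. Origin: centre of its underside.
- screwdriver: Bystander, loose: screwdriver with black handle, 200 mm long, lying on the table right of the door blank. Origin: centre of its underside.
- screw_tray: Bystander, loose: open grey divided tray, 90 x 130 x 40 mm, on the table right of the door blank. Origin: centre of its underside.

How it is judged:
By the outcome, as a careful person would: the job done as asked, in the order asked, and still so for the second after the job is handed in, with the robot touching nothing.
It also fails if it takes over 38 s, if anything falls off the work surface, if the arm or the gripper's body presses on something with over 40 N, if the wrist force passes 120 N, or if a joint passes its speed limit or range.

## Working session

There is one attempt and no reset: what is moved stays moved. The work goes in short steps, Python scripts to look and compute and a tool call to move; the robot and the scene stay as the last step left them, time stands still between calls to the robot, and variables do not carry over. Pictures are saved under pics/ and viewed, about 8 in all and at most 12, crops included, and the job is handed in when it is done.

Besides the shell and the picture viewer there is one more tool, called as name(argument=value, ...), one argument or row to a line, values as JSON. move_arm: Moves the arm, as the interface text tells. Its arguments: {"type":"object","properties":{"travel":{"type":"array","items":{"type":"array","items":{"type":"number"}}},"rot":{"type":"array","items":{"type":"array","items":{"type":"number"}}},"hand":{"type":"number"},"grip_force":{"type":"number"}},"required":["travel","rot"]}

```bash
mkdir -p pics
python3 - <<'E'
from rig import *
import cv2,numpy as np
s=observe();print(s)
for n in("scene","top"):
    p,d=read_camera(n);cv2.imwrite(f"pics/{n}1.png",p[:,:,::-1]);np.save(f"pics/{n}1.npy",d)
    print(n,calibration(n))
print(calibration("wrist"))
E
```

```text
{'time_s': 0.0, 'joints': array([-1.35310008,  0.47782639,  0.02232787,  1.55643764, -0.01149667,
        1.10931137, -0.08310391]), 'joint_vel': array([ 4.29435216e-04,  2.08570814e-04, -5.95450658e-04,  4.81214457e-04,
        9.23078110e-06,  1.25767824e-03, -1.62059574e-03]), 'joint_torque': array([ 4.74536421e-06, -5.96433413e+01,  1.60779387e+00, -2.81204242e+01,
        1.24213859e-02,  9.06727393e-03,  2.61746840e-05]), 'eef_pos': array([215.86145977, 638.92982769, 230.31370198]), 'eef_rot': array([ 0.11401403,  0.69780558, -0.11532028,  0.69768861]), 'ft_force': array([ 0.46583499, -0.18253843,  0.55621573]), 'moment': array([-0.03884139, -0.01744064,  0.00135678]), 'gripper_width': 85.60768244348782}
scene {'mtx': array([[446.97674676,   0.        , 321.80085119],
       [  0.        , 446.97674676, 247.58774564],
       [  0.        ,   0.        ,   1.        ]]), 'rvec': array([ 2.24254403,  1.32605342, -0.40054773]), 'tvec': array([-230.74698475, -387.5338433 , 1517.10413223])}
top {'mtx': array([[581.96350143,   0.        , 325.38772085],
       [  0.        , 581.96350143, 231.54570426],
       [  0.        ,   0.        ,   1.        ]]), 'rvec': array([ 2.15532477, -2.13853586,  0.15150786]), 'tvec': array([ -42.60895393,  571.19349996, 1370.69951822])}
{'mtx': array([[371.64829954,   0.        , 313.35096599],
       [  0.        , 371.64829954, 237.70319437],
       [  0.        ,   0.        ,   1.        ]]), 'hand_eye': array([[ 6.41862153e-04, -2.84053393e-01,  9.58808249e-01,
        -1.41619411e+02],
       [ 9.99999669e-01, -2.96551676e-04, -7.57292662e-04,
         1.21019862e+00],
       [ 4.99447743e-04,  9.58808418e-01,  2.84053109e-01,
        -7.32091100e+01],
       [ 0.00000000e+00,  0.00000000e+00,  0.00000000e+00,
         1.00000000e+00]])}
```

View pics/top1.png

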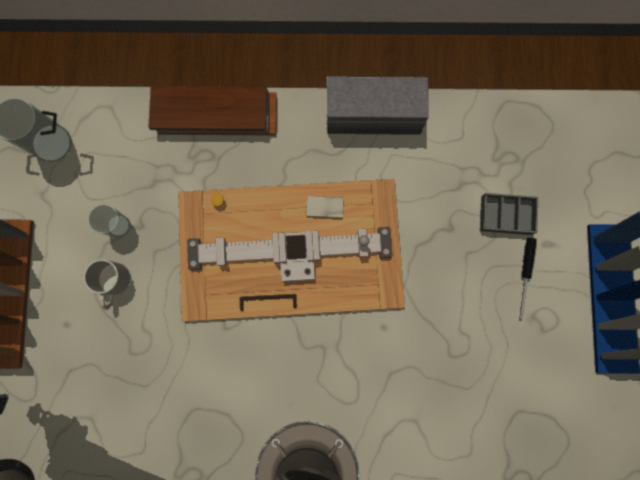

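View pics/scene1.png

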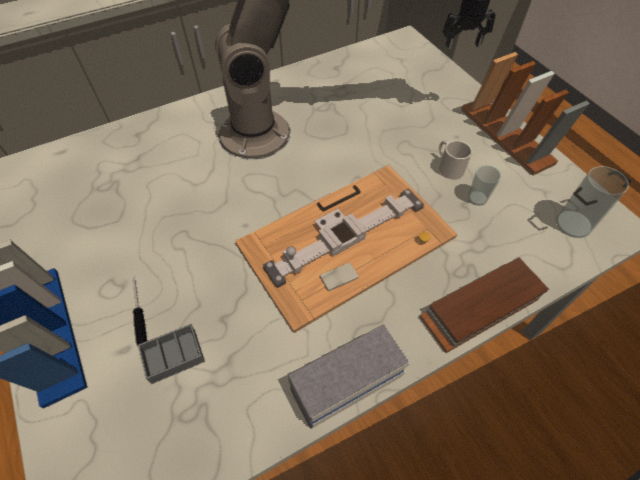

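The top view shows the pad at about (296,247), the ball-topped pin at (363,240) on the right (-y) side, and the plain stop at (221,251). I'll crop in for finer pixel positions.

```bash
cat > h.py <<'E'
from rig import *
import cv2,numpy as np
from scipy.spatial.transform import Rotation as R
def px2w(n,u,v,z):
    c=calibration(n);K=c["mtx"];r=cv2.Rodrigues(c["rvec"])[0];t=c["tvec"]
    o=-r.T@t;d=r.T@np.linalg.inv(K)@[u,v,1];return o+d*(z-o[2])/d[2]
def w2wrist(P,s):
    c=calibration("wrist");T=c["hand_eye"];q=R.from_quat(s["eef_rot"]).inv().apply(np.array(P)-s["eef_pos"])
    q=np.linalg.inv(T)@np.r_[q,1];q=q[:3];th=np.arctan2(np.hypot(q[0],q[1]),q[2]);f=c["mtx"][0,0]
    return c["mtx"][:2,2]+f*th*q[:2]/np.hypot(q[0],q[1])
def wrist2w(u,v,z,s):
    c=calibration("wrist");f=c["mtx"][0,0];p=np.array([u,v])-c["mtx"][:2,2];r=np.hypot(*p);th=r/f
    d=np.r_[np.sin(th)*p/r,np.cos(th)];T=c["hand_eye"];Q=R.from_quat(s["eef_rot"])
    d=Q.apply(T[:3,:3]@d);o=s["eef_pos"]+Q.apply(T[:3,3]);return o+d*(z-o[2])/d[2]
E
python3 - <<'E'
from h import *
p=cv2.imread("pics/top1.png")
cv2.imwrite("pics/crop1.png",cv2.resize(p[215:295,180:410],None,fx=3.4,fy=3.4,interpolation=cv2.INTER_CUBIC))
for a in[(296,247,58),(221,251,60),(363,243,60),(193,253,40),(386,242,40)]:print(a,px2w("top",*a).round(1))
print(R.from_quat(observe()["eef_rot"]).as_matrix().round(3))
E
```

```text
(296, 247, 58) [531.2  31.7  58. ]
(221, 251, 60) [520. 210.  60.]
(363, 243, 60) [ 541.8 -128.1   60. ]
(193, 253, 40) [516.8 281.   40. ]
(386, 242, 40) [ 547.2 -185.    40. ]
[[-0.     0.32   0.947]
 [-0.002  0.947 -0.32 ]
 [-1.    -0.002  0.   ]]
```

View pics/crop1.png

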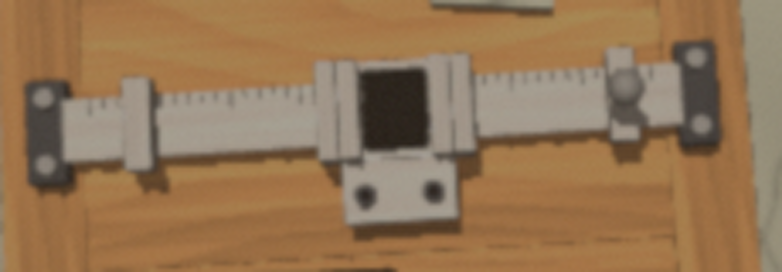

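move_arm(
  travel=[
    [0, 0, 1],
    [0, 0, 1],
    [0, 0, 1],
    [0, 0, 1],
    [0, 0, 1],
    [0, 0, 1],
    [0, 0, 1],
    [0, 0, 1],
    [0, 0, 1],
    [0, 0, 1],
  ],
  rot=[
    [1, 0, 0],
    [1, 0, 0],
    [1, 0, 0],
    [1, 0, 0],
    [1, 0, 0],
    [1, 0, 0],
    [1, 0, 0],
    [1, 0, 0],
    [1, 0, 0],
    [1, 0, 0],
  ],
  hand=0,
  grip_force=40,
)

```text
time_s: 1.1
eef_pos: [508.6, 382.8, 230.8]
eef_rot: [0.4, 0.583, -0.4, 0.583]
ft_force: [0.1, 1.2, -1.1]
gripper_width: -0.0
```

move_arm(
  travel=[
    [0, 0, 1],
    [0, 0, 1],
    [0.2, 0, 1],
    [0.2, 0, 1],
    [0.2, 0, 1],
    [0.2, 0, 1],
    [0.2, 0, 1],
    [0.2, 0, 1],
    [0.2, 0, 0.5],
    [0.2, 0, 0],
  ],
  rot=[
    [1, 0, 0],
    [1, 0, 0],
    [1, 0, 0],
    [0.5, 0, 0],
    [0, 0, 0],
    [0, 0, 0],
    [0, 0, 0],
    [0, 0, 0],
    [0, 0, 0],
    [0, 0, 0],
  ],
)

```text
time_s: 2.1
eef_pos: [557.7, 45.8, 167.0]
eef_rot: [0.484, 0.515, -0.485, 0.515]
ft_force: [-0.3, 0.1, -0.4]
gripper_width: 0.1
```

Run:
```python
from h import *
s=observe();print(s["time_s"],s["eef_pos"],s["joints"].round(2),s["ft_force"],s["gripper_width"]);print(R.from_quat(s["eef_rot"]).as_matrix().round(3))
p,d=read_camera("wrist");cv2.imwrite("pics/w1.png",p[:,:,::-1])
np.save("pics/s1.npy",np.r_[s["eef_pos"],s["eef_rot"]])
print(w2wrist([531,32,58],s))
```

```text
2.1 [557.69713823  45.77220659 166.99364035] [-0.54  0.38  0.44  1.92 -0.21  0.88  0.06] [-0.25862746  0.0683031  -0.39318825] 0.10915040908331348
[[-0.     0.998  0.061]
 [-0.002  0.061 -0.998]
 [-1.    -0.     0.002]]
[275.67234072 252.83543534]
```

View pics/w1.png

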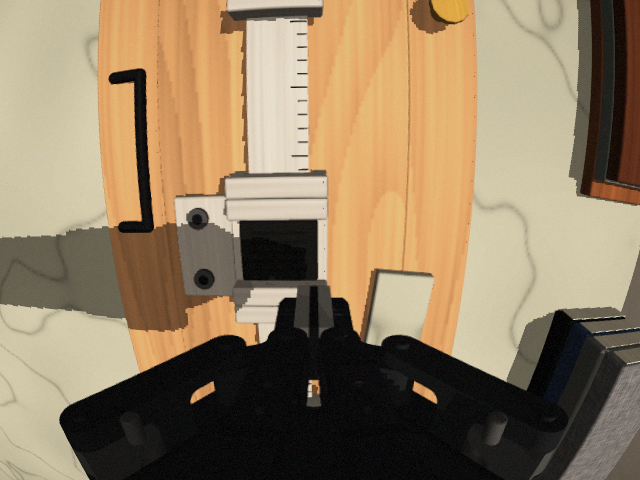

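The wrist view shows the black pad with corners at about (240,219)–(318,281) and its centre near (279,250). The fingertips are at (315,288), and the pin lies beyond them.

Run:
```python
from h import *
a=np.load("pics/s1.npy");s=dict(eef_pos=a[:3],eef_rot=a[3:])
for c in[(279,250,58),(244,221,58),(316,220,58),(319,281,58),(241,278,58),(276,12,60),(247,100,40),(307,100,40),(227,192,66),(326,190,66),(228,178,66),(326,175,66)]:print(c,wrist2w(*c,s).round(1))
```

```text
(279, 250, 58) [533.3  34.3  58. ]
(244, 221, 58) [507.8  54.2  58. ]
(316, 220, 58) [558.3  57.8  58. ]
(319, 281, 58) [563.3  12.1  58. ]
(241, 278, 58) [505.6  10.6  58. ]
(276, 12, 60) [523.1 200.   60. ]
(247, 100, 40) [503.9 139.3  40. ]
(307, 100, 40) [546.9 140.9  40. ]
(227, 192, 66) [497.2  75.8  66. ]
(326, 190, 66) [563.4  80.6  66. ]
(228, 178, 66) [497.8  85.3  66. ]
(326, 175, 66) [562.8  90.5  66. ]
```

move_arm(
  travel=[
    [0, -0.3, 0.14],
    [0, -0.34, 0.14],
    [0.4, 0, 0],
    [0.5, 0, 0],
    [0.5, 0, 0],
    [0.4, 0, 0],
    [0.3, 0, 0],
    [0.2, 0, 0],
    [0.1, 0, 0],
    [0, 0, 0],
  ],
  rot=[
    [0, 0, 0],
    [0, 0, 0],
    [0, 0, 0],
    [0, 0, 0],
    [0, 0, 0],
    [0, 0, 0],
    [0, 0, 0],
    [0, 0, 0],
    [0, 0, 0],
    [0, 0, 0],
  ],
)

```text
time_s: 3.15
eef_pos: [533.0, 37.5, 71.2]
eef_rot: [0.483, 0.517, -0.483, 0.516]
ft_force: [0.4, -0.7, 0.4]
gripper_width: 0.0
```

Run:
```python
from h import *
s=observe();print(s["time_s"],s["eef_pos"],s["ft_force"])
p,d=read_camera("wrist");cv2.imwrite("pics/w2.png",cv2.resize(p[120:360,160:480,::-1],None,fx=2,fy=2))
```

```text
3.15 [533.00169032  37.49659637  71.2143214 ] [ 0.36609248 -0.72334798  0.42053583]
```

View pics/w2.png

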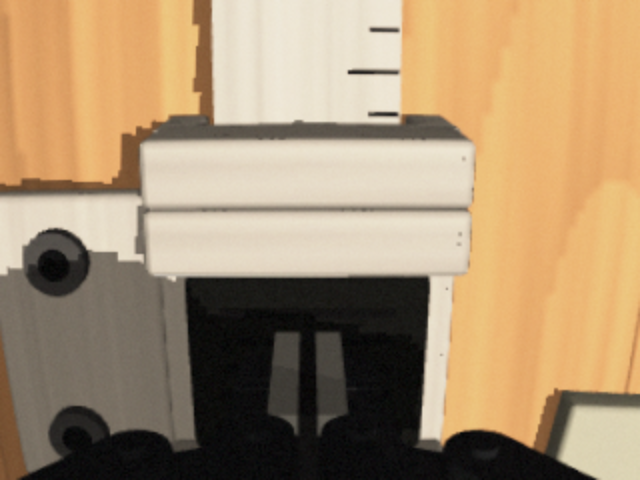

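The closed fingers are over the pad, centred across it, so I shift 4 mm along the rail and go down gently.

move_arm(
  travel=[
    [0, 0, 0.1],
    [0.1, 0, 0],
    [0.1, 0, 0],
    [0.05, 0, 0],
    [0.03, 0, 0],
    [0.03, 0, 0],
    [0.03, 0, 0],
    [0.03, 0, 0],
    [0, 0, 0],
    [0, 0, 0],
  ],
  rot=[
    [0, 0, 0],
    [0, 0, 0],
    [0, 0, 0],
    [0, 0, 0],
    [0, 0, 0],
    [0, 0, 0],
    [0, 0, 0],
    [0, 0, 0],
    [0, 0, 0],
    [0, 0, 0],
  ],
)

```text
time_s: 4.2
eef_pos: [533.5, 33.4, 57.2]
eef_rot: [0.483, 0.516, -0.483, 0.516]
ft_force: [-2.6, 0.1, 10.2]
gripper_width: 0.1
```

move_arm(
  travel=[
    [0.03, 0, 0],
    [0.03, 0, 0],
    [0.03, 0, 0],
    [0.03, 0, 0],
    [0.02, 0, 0],
    [0, 0, 0],
    [0, 0, 0],
    [0, 0, 0],
    [0, 0, 0],
    [0, 0, 0],
  ],
  rot=[
    [0, 0, 0],
    [0, 0, 0],
    [0, 0, 0],
    [0, 0, 0],
    [0, 0, 0],
    [0, 0, 0],
    [0, 0, 0],
    [0, 0, 0],
    [0, 0, 0],
    [0, 0, 0],
  ],
)

```text
time_s: 5.2
eef_pos: [533.7, 33.4, 52.9]
eef_rot: [0.484, 0.517, -0.483, 0.516]
ft_force: [-6.8, 1.1, 23.5]
gripper_width: 0.1
```

move_arm(
  travel=[
    [0, 0, 0.05],
    [0, 0, 0.1],
    [0, 0, 0.15],
    [0, 0, 0.2],
    [0, 0, 0.2],
    [0, 0, 0.15],
    [0, 0, 0.1],
    [0, 0, 0.05],
    [0, 0, 0],
    [0, 0, 0],
  ],
  rot=[
    [0, 0, 0],
    [0, 0, 0],
    [0, 0, 0],
    [0, 0, 0],
    [0, 0, 0],
    [0, 0, 0],
    [0, 0, 0],
    [0, 0, 0],
    [0, 0, 0],
    [0, 0, 0],
  ],
)

```text
time_s: 6.2
eef_pos: [536.5, -7.4, 52.9]
eef_rot: [0.484, 0.516, -0.483, 0.516]
ft_force: [-7.2, -1.5, 23.6]
gripper_width: -0.1
```

move_arm(
  travel=[
    [0, 0, 0.05],
    [0, 0, 0.1],
    [0, 0, 0.2],
    [0, 0, 0.25],
    [0, 0, 0.25],
    [0, 0, 0.2],
    [0, 0, 0.1],
    [0, 0, 0.05],
    [0, 0, 0],
    [0, 0, 0],
  ],
  rot=[
    [0, 0, 0],
    [0, 0, 0],
    [0, 0, 0],
    [0, 0, 0],
    [0, 0, 0],
    [0, 0, 0],
    [0, 0, 0],
    [0, 0, 0],
    [0, 0, 0],
    [0, 0, 0],
  ],
)

```text
time_s: 7.2
eef_pos: [539.9, -55.6, 52.9]
eef_rot: [0.484, 0.516, -0.483, 0.516]
ft_force: [-5.4, -1.1, 21.3]
gripper_width: -0.1
```

Run:
```python
from h import *
p,d=read_camera("top");cv2.imwrite("pics/t2.png",cv2.resize(p[205:295,180:410,::-1],None,fx=3.4,fy=3.4,interpolation=cv2.INTER_CUBIC))
```

```text
(no output)
```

View pics/t2.png

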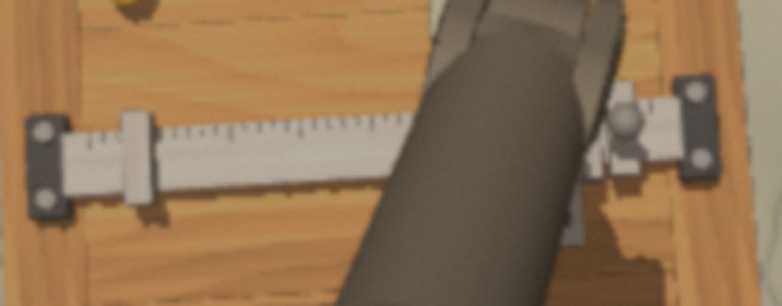

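The carriage follows the fingertips. Its end is at crop x≈602 and the pin block's face is at ≈611, so about 6 mm remains. I'll close it slowly.

move_arm(
  travel=[
    [0, 0, 0.03],
    [0, 0, 0.03],
    [0, 0, 0.03],
    [0, 0, 0.03],
    [0, 0, 0.03],
    [0, 0, 0.02],
    [0, 0, 0],
    [0, 0, 0],
    [0, 0, 0],
    [0, 0, 0],
  ],
  rot=[
    [0, 0, 0],
    [0, 0, 0],
    [0, 0, 0],
    [0, 0, 0],
    [0, 0, 0],
    [0, 0, 0],
    [0, 0, 0],
    [0, 0, 0],
    [0, 0, 0],
    [0, 0, 0],
  ],
)

```text
time_s: 8.25
eef_pos: [540.3, -61.6, 52.9]
eef_rot: [0.484, 0.516, -0.483, 0.516]
ft_force: [-5.9, 0.1, 23.0]
gripper_width: 0.0
```

move_arm(
  travel=[
    [0, 0, 0.03],
    [0, 0, 0.03],
    [0, 0, 0.03],
    [0, 0, 0.02],
    [0, 0, 0],
    [0, 0, 0],
    [0, 0, 0],
    [0, 0, 0],
    [0, 0, 0],
    [0, 0, 0],
  ],
  rot=[
    [0, 0, 0],
    [0, 0, 0],
    [0, 0, 0],
    [0, 0, 0],
    [0, 0, 0],
    [0, 0, 0],
    [0, 0, 0],
    [0, 0, 0],
    [0, 0, 0],
    [0, 0, 0],
  ],
)

```text
time_s: 9.25
eef_pos: [540.3, -62.0, 52.9]
eef_rot: [0.484, 0.518, -0.481, 0.516]
ft_force: [-7.8, 10.3, 25.6]
gripper_width: -0.1
```

Butted: the last 4.4 mm commanded moved it only 0.4 mm, and the along-rail force rose to 10 N with the pad fully down. I ease off most of the side load, then lift straight up.

move_arm(
  travel=[
    [0, 0, -0.03],
    [0, 0, -0.03],
    [0, 0, 0],
    [0, 0, 0],
    [0, 0, 0],
    [0, 0, 0],
    [0, 0, 0],
    [0, 0, 0],
    [0, 0, 0],
    [0, 0, 0],
  ],
  rot=[
    [0, 0, 0],
    [0, 0, 0],
    [0, 0, 0],
    [0, 0, 0],
    [0, 0, 0],
    [0, 0, 0],
    [0, 0, 0],
    [0, 0, 0],
    [0, 0, 0],
    [0, 0, 0],
  ],
)

```text
time_s: 10.25
eef_pos: [540.3, -61.8, 52.9]
eef_rot: [0.484, 0.517, -0.482, 0.516]
ft_force: [-7.5, 5.1, 23.3]
gripper_width: 0.1
```

move_arm(
  travel=[
    [-0.04, 0, 0],
    [-0.04, 0, 0],
    [-0.04, 0, 0],
    [-0.04, 0, 0],
    [-0.05, 0, 0],
    [-0.1, 0, 0],
    [-0.2, 0, 0],
    [-0.3, 0, 0],
    [-0.4, 0, 0],
    [-0.5, 0, 0],
  ],
  rot=[
    [0, 0, 0],
    [0, 0, 0],
    [0, 0, 0],
    [0, 0, 0],
    [0, 0, 0],
    [0, 0, 0],
    [0, 0, 0],
    [0, 0, 0],
    [0, 0, 0],
    [0, 0, 0],
  ],
)

```text
time_s: 11.25
eef_pos: [539.5, -63.5, 120.2]
eef_rot: [0.483, 0.516, -0.483, 0.516]
ft_force: [1.3, 1.1, -0.4]
gripper_width: -0.5
```

move_arm(
  travel=[
    [-0.5, 0, 0],
    [-0.5, 0, 0],
    [-0.5, 0, -0.3],
    [-0.5, 0, -0.6],
    [0, 0, -0.6],
    [0, 0, -0.4],
    [0, 0, -0.2],
    [0, 0, 0],
    [0, 0, 0],
    [0, 0, 0],
  ],
  rot=[
    [0, 0, 0],
    [0, 0, 0],
    [0, 0, 0],
    [0, 0, 0],
    [0, 0, 0],
    [0, 0, 0],
    [0, 0, 0],
    [0, 0, 0],
    [0, 0, 0],
    [0, 0, 0],
  ],
)

```text
time_s: 12.25
eef_pos: [534.2, 19.2, 199.4]
eef_rot: [0.483, 0.516, -0.484, 0.516]
ft_force: [-0.6, 0.5, 0.1]
gripper_width: -0.2
```

Run:
```python
from h import *
s=observe();print(s["time_s"],s["eef_pos"],s["ft_force"]);np.save("pics/s3.npy",np.r_[s["eef_pos"],s["eef_rot"]])
p,d=read_camera("wrist");np.save("pics/w3.npy",p);q,d=read_camera("scene")
a=p[:,:,::-1];b=cv2.resize(q[170:310,230:460,::-1],None,fx=3.4,fy=3.4,interpolation=cv2.INTER_CUBIC)
cv2.imwrite("pics/w3.png",a);cv2.imwrite("pics/sc3.png",b)
```

```text
12.25 [534.21610012  19.16066205 199.36500974] [-0.57793461  0.48050165  0.11571868]
```

View pics/w3.png

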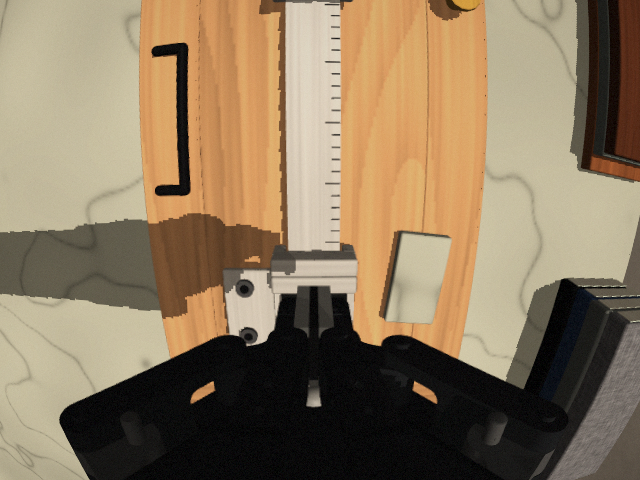

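View pics/sc3.png

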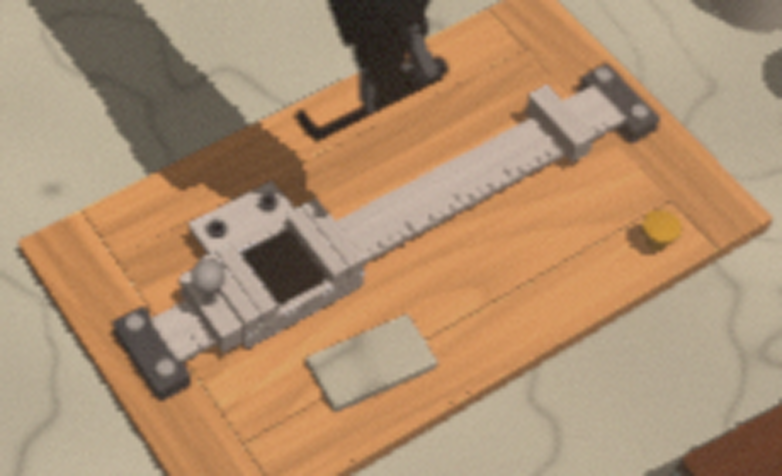

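The wrist view shows the carriage's near shoulder at (314,270), with the pull and the chip undisturbed. In the scene crop, the carriage's end touches the pin block at (230,310). I'll check the gap once more from the top.

Run:
```python
from h import *
p,d=read_camera("top");cv2.imwrite("pics/t4.png",cv2.resize(p[215:285,300:400,::-1],None,fx=8,fy=8,interpolation=cv2.INTER_CUBIC))
s=observe();print(s["time_s"],s["ft_force"])
q,ds=read_camera("scene")
# pad height from scene depth, pad at crop (285,268) -> full px
c=calibration("scene");r=cv2.Rodrigues(c["rvec"])[0]
for cu,cv_ in[(285,268),(280,275),(335,245),(255,310)]:
    u,v=int(230+cu/3.4),int(170+cv_/3.4);z=np.median(ds[v-1:v+2,u-1:u+2])
    print(u,v,(r.T@(z*np.linalg.inv(c["mtx"])@[u,v,1]-c["tvec"])).round(1))
```

```text
12.4 [-0.22993913  0.58063218  0.13348177]
313 248 [543.3 -62.5  58.3]
312 250 [548.1 -68.   59. ]
328 242 [550.  -20.6  65.7]
305 261 [ 572.5 -101.5   64.1]
```

View pics/t4.png

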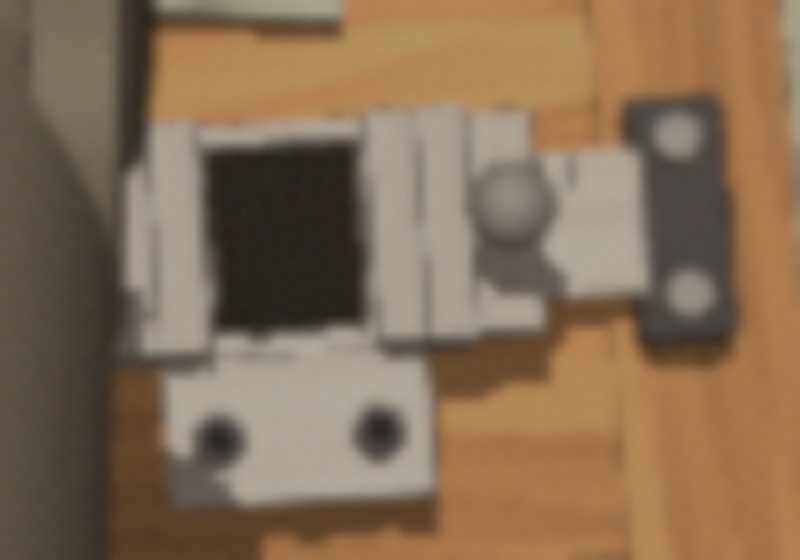

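The carriage end meets the pin block at about x=472 with no gap. Depth puts the pad top at about 58 mm, so it is up, and the arm is clear. Handing in.

```bash
python3 -c "
from rig import *
print(finish_job())"
```

```text
the job is handed in; nothing more can be done
None
```

The carriage now sits against the stop with the ball-topped pin, the pad is back up, and the job was handed in at about 12.5 s.

- **How it was done:** I pressed the pad fully down with the closed fingertips, at about 23 N. I then slid the carriage about 95 mm along the rail until it butted. There the last 4.4 mm commanded moved it only 0.4 mm, and the along-rail force rose to about 10 N. I eased that to about 5 N, lifted straight up and moved clear.
- **Last checks:** The top picture shows no gap between the carriage and the pin block. The depth reading puts the pad top at about 58–59 mm, which is up. The force on the tool was close to zero. The loose things on the blank looked undisturbed. I didn't look again at the screwdriver, tray, mug or glass. The arm only passed above the mug and glass at over 200 mm, and did not go near the other two.

No check failed or disagreed.

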